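# Tamp the stone bed level in the square test cell

### The job

Some of the loose stones in the square white test cell are sticking up. Pick up the square-footed tamper by its wooden handle and press the stones down with it until they all lie flat and level in the cell, then lift the tamper out and stand it upright on the bench beside the cell. Let only the tamper touch the stones, not the gripper.

Things in the scene. Friction and masses are not known exactly. Their poses are not given: they have to be found in the camera images.
- cell: Square open white test cell, fixed; 132 mm square outside, 116 inside, rim 55 mm and inner floor 6 mm above the bench. Origin: centre of its underside, on the bench; x, y along its sides, z up. Holds one layer of six loose stones 16 mm thick, three flat, three propped on the walls, which slide down flat when pressed from above (under 20 N). Bed top when level: 22 mm above the bench.
- tamper_grip (a point): Tamper standing upright: flat square dark steel foot 96 x 96 x 10 mm, upright wooden handle 26 mm square, top 88 mm above the foot's underside; 0.5 kg. The point: place to grip on the handle's axis, 55 mm above the underside; x, y along the sides of foot and handle, z up. Not this: a rammer with a like handle and a small round foot (52 mm), a steel cup, a white flange.
- stone_a_mid (a point): Loose grey stone, a block 50 x 33 x 16 mm; at the start one end is on the cell floor, the other raised about 20 degrees and leaning on the cell's +x wall, top edge 38 mm above the bench (flat: 22). The point is its centre (flat: 14 mm above the bench); z is normal to the broad face.
- stone_b_mid (a point): Loose grey stone, a block 50 x 33 x 16 mm; at the start one end is on the cell floor, the other raised about 20 degrees and leaning on the cell's -x wall, top edge 38 mm above the bench (flat: 22). The point is its centre (flat: 14 mm above the bench); z is normal to the broad face.
- stone_c_mid (a point): Loose grey stone, a block 50 x 33 x 16 mm; at the start one end is on the cell floor, the other raised about 20 degrees and leaning on the cell's +x wall, top edge 38 mm above the bench (flat: 22). The point is its centre (flat: 14 mm above the bench); z is normal to the broad face.
Not all that is in view belongs to the job. Leave any blue or red look-alike of the part that bears stone_c_mid alone. Leave any red look-alike of the part that bears tamper_grip alone.

How it is judged:
On the way, in this order (a step that is already met when the one before it is completed fails the run):
1. the tamper is lifted off the bench in the gripper (height (world z) of tamper_grip above 0.085 m and distance between the grasp point and tamper_grip below 0.06 m), for 0.1 s.
2. with the held tamper in the cell, the stones that stuck up lie level (horizontal distance between tamper_grip and cell below 0.035 m and z of tamper_grip in the frame of cell below 0.09 m and distance between the grasp point and tamper_grip below 0.06 m and angle between each of stone_a_mid, stone_b_mid, stone_c_mid's own z axis and vertical below 0.175 rad and z of each of stone_a_mid, stone_b_mid, stone_c_mid in the frame of cell below 0.019 m), for 0.1 s.
At the end, for the whole second after the job is handed in: The stones that stuck up lie flat in the cell (each within 10 degrees of level and its centre less than 19 mm above the bench; flat is 14 mm), and the tamper stands upright (within 10 degrees) and still on the bench, beside the cell (at least 110 mm from its centre), released (angle between each of stone_a_mid, stone_b_mid, stone_c_mid, tamper_grip's own z axis and vertical below 0.175 rad and z of each of stone_a_mid, stone_b_mid, stone_c_mid in the frame of cell below 0.019 m and height (world z) of tamper_grip below 0.062 m and horizontal distance between tamper_grip and cell above 0.11 m and linear speed of tamper below 0.02 m/s); the robot touches nothing.
It fails at once if the gripper's fingers press on one of the three propped stones (contact force between the fingers and stone_a above 2 N or contact force between the fingers and stone_b above 2 N or contact force between the fingers and stone_c above 2 N).
It also fails if it takes over 42 s, if anything falls off the work surface, if the arm or the gripper's body presses on something with over 40 N, if the wrist force passes 120 N, or if a joint passes its speed limit or range.

### The arm

A 7-joint arm with a two-finger parallel gripper is mounted at the origin on the work surface. World frame = base frame: x ahead of the robot, y to its left, z up, the work surface at z = 0. Lengths are in m, angles in rad, forces in N, time in s.
With the tool pointing down it reaches from about 0.4 to 0.85 m from the base axis. Payload 10.4 kg.
Tool frame: the origin (TCP) lies midway between the tips of the shut fingers; the grasp point (between the pads) lies 19 mm behind it (r.hold_point_z is the distance from the TCP to the grasp point, in m); z points along the fingers, x is the direction in which the jaws open and shut, and the axes are right-handed (so a half turn about z gives the same grasp; the last joint's range is limited). The gripper opens to 87 mm and grips with 3 to 60 N. Pads are 19 mm wide; open, the fingers measure 117 mm over their backs; the gripper's body (75 mm by 190 mm) begins 51 mm behind the grasp point.
Start: joints at [1.255, 0.332, -0.065, 1.46, 0.022, 1.35, -0.088], TCP at [0.18, -0.598, 0.223] pointing down, gripper open.
Joint ranges: [-2.6, 2.6], [-0.5, 2.12], [-1.47, 1.34], [0.16, 2.42], [-1.27, 4.41], [0.06, 2.06], [-2.6, 2.6]. Speed limits (rad/s): [2.22, 2.22, 2.79, 2.79, 3.14, 3.14, 3.14].

### API

Orientations are given as a rotation vector (axis times angle).
In Python, from cell import r gives the robot as it stands.
- The arm moves only by the tool jog_arm, never from a script. Its argument "motion" is one flat list of numbers, 4 for each row, row after row: the shift along the tool's x, y, z in cm, then the turn about the tool's z in rad. In form: [x, y, z, twist, x, y, z, twist, ...]. A call has 1 to 8 rows; each row is the pose to reach, as a shift and turn from the pose commanded when the call began, along the tool's axes at that moment; what a row does not reach only later rows make up. A row lasts 1/12 s, in which the tool goes at most 41.7 mm and 7.16 degrees, less where a joint would pass 70% of its speed; a pose out of reach is approached as far as the arm can. A call with a gripper value outside its range is refused whole. "fingers" is the gripper command: -1 is shut, 1 is fully open, values between are in proportion, set as the call begins (left out, the last holds). The fingers move at their own pace and stop on an object; "squeeze" is the grip in N (left out, the last holds). Time passes only in rows, so rows that repeat a pose let the fingers close. It gives the time, the measured TCP pose, the force and the opening at its end, in the units of the state.
- r.sense(): the state, without advancing time (a new reading comes with each control period).
- r.grab_frame(name): name is "scene" or "side" or "wrist"; returns a dict with "pixels" (420x560x3 uint8, blue, green, red), "fx", "fy", "cx", "cy" (pixels), "rvec" (rotation vector, rad) and "tvec" (3), from world to camera coordinates, as OpenCV has them; the wrist camera has in their place "T_tool_cam" (4x4, takes a point from camera to tool coordinates, whose origin is the TCP and whose axes are the tool frame's). Camera axes: x right, y down, z forward; pixel columns grow to the right and rows downward; lengths in m; the calibration is good to about 2 mm. A picture is of the moment at which its call begins: read the wrist's pose just before it. There is no depth.
- r.finish_job(): hands the job in, once; it reports no verdict.
Trained networks look in a picture, given as the dict that the camera call returned (one of the last four; its "shot" number tells which), for a name from the list of things; names that differ only in an ending like _2 or _b are one class to them, and where a whole thing is asked for, a point or a joint stands for the part that bears it (a point fixed in the world has none). Each returns a list of dicts, best first, with "conf" (0 to 1); they miss things now and then, are a little off and sometimes report something else, mostly with a low value. They report only what shows in the picture. A call takes as long as a camera call. They do not tell look-alikes from the thing itself.
- r.look_for(label, picture): "position" ([x, y, z] in m, in world coordinates, good to about 4 mm: the middle of the surface that is visible of it).
The state is a dict: "clock": time; "joint_pos": joint angles; "qvel": joint speeds; "tau": joint torques, N m; "ee_pos": TCP position; "tool_rot": TCP orientation; "ft_force": force on the tool from outside, world axes, zero at the start; "ft_torque": the same for the moment, N m; "grip_width": opening from 0.0 (shut) to 1.0 (fully open).
Only numpy, scipy, OpenCV 4.12 (cv2) and the standard library are available. Lean on these libraries where they do the work, as an engineer would, in place of code of your own. Each camera call takes 0.05 s, during which the arm holds its last target. There are 200 camera calls.

## Working session

There is one attempt and no reset: what is moved stays moved. The work goes in short steps, Python scripts to look and compute and a tool call to move; the robot and the scene stay as the last step left them, time stands still between calls to the robot, and variables do not carry over. Pictures are saved under pics/ and viewed, about 8 in all and at most 12, crops included, and the job is handed in when it is done.

Besides the shell and the picture viewer there is one more tool, called after "Emit:" as name(argument=value, ...) on one line, values as JSON. jog_arm: Moves the arm, as the interface text tells. Its arguments: {"type":"object","properties":{"motion":{"type":"array"},"fingers":{"type":"number"},"squeeze":{"type":"number"}},"required":["motion"]}

```bash
mkdir -p pics; ls
cat > h.py <<'E'
import numpy as np, cv2
from scipy.spatial.transform import Rotation as R
from cell import r
def proj(f,p):
    K=np.array([[f['fx'],0,f['cx']],[0,f['fy'],f['cy']],[0,0,1]])
    return cv2.projectPoints(np.array(p,float).reshape(-1,3),np.array(f['rvec']),np.array(f['tvec']),K,None)[0].reshape(-1,2)
def plane(f,uv,z):
    Rm=R.from_rotvec(f['rvec']).as_matrix(); t=np.array(f['tvec']); c=-Rm.T@t
    d=Rm.T@np.array([(uv[0]-f['cx'])/f['fx'],(uv[1]-f['cy'])/f['fy'],1]); return c+d*(z-c[2])/d[2]
E
python3 - <<'E'
from h import *
s=r.sense();print({k:np.round(v,3) for k,v in s.items()}, r.hold_point_z)
for n in ("scene","side"):
    f=r.grab_frame(n); cv2.imwrite(f'pics/{n}0.png',f['pixels'])
    for l in ("cell","tamper_grip"):
        print(n,l,[(np.round(d['position'],3),d['conf']) for d in r.look_for(l,f)][:4])
E
```

```text
pics
{'clock': np.float64(0.0), 'joint_pos': array([ 1.255,  0.333, -0.065,  1.461,  0.022,  1.35 , -0.089]), 'qvel': array([-0.   ,  0.001, -0.001,  0.001, -0.001, -0.002,  0.002]), 'tau': array([ 1.0000e-03, -6.2324e+01,  2.5000e-02, -3.8990e+01, -6.1000e-02,
        4.0000e-02,  0.0000e+00]), 'ee_pos': array([ 0.18 , -0.598,  0.222]), 'tool_rot': array([-2.521e+00,  1.873e+00,  2.000e-03]), 'ft_force': array([-0.3  , -0.167,  0.257]), 'ft_torque': array([ 0.024,  0.001, -0.042]), 'grip_width': np.float64(0.991)} 0.0187
scene cell [(array([0.598, 0.15 , 0.038]), 0.56)]
scene tamper_grip [(array([ 0.546, -0.289,  0.009]), 0.77), (array([ 0.384, -0.259,  0.01 ]), 0.64), (array([ 0.543, -0.451,  0.007]), 0.58)]
side cell []
side tamper_grip [(array([ 0.365, -0.256,  0.01 ]), 0.82), (array([ 0.522, -0.446,  0.006]), 0.6), (array([ 0.528, -0.284,  0.013]), 0.55)]
```

View pics/scene0.png

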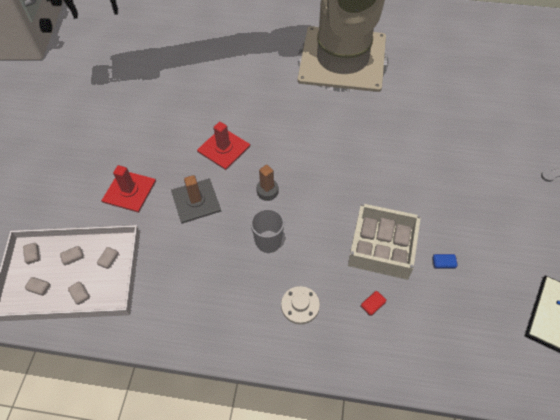

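View pics/side0.png

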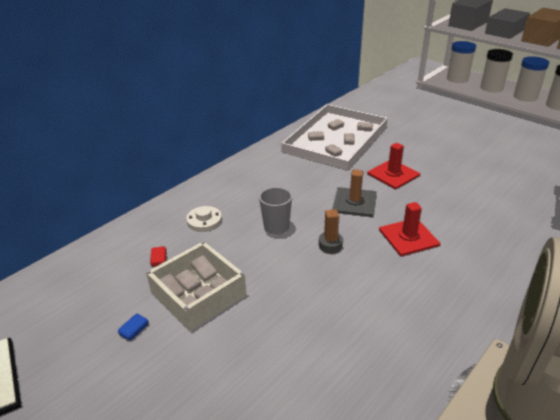

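The scene view shows the tamper (dark square foot) at about (195,200), red look-alikes at (128,190) and (223,148), the rammer at (267,183) and the cell at (385,240). The side view agrees: tamper at (355,200), cell at (197,285). Next I enlarge crops to read the corners.

Run:
```python
import cv2,numpy as np
a=cv2.imread('pics/scene0.png');b=cv2.imread('pics/side0.png')
def c(i,u,v,w,h,s): return cv2.resize(i[v:v+h,u:u+w],None,fx=s,fy=s,interpolation=cv2.INTER_CUBIC)
# scene tamper, scene cell ; side tamper, side cell
m=np.vstack([np.hstack([c(a,165,165,80,60,5),c(a,345,195,80,80,5)[:300] if 0 else c(a,340,205,80,70,5)[:300]]),np.hstack([c(b,320,160,80,60,5),cv2.resize(b[240:330,140:260],(400,300),interpolation=cv2.INTER_CUBIC)])])
cv2.imwrite('pics/m.png',m)
```

```text
(no output)
```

View pics/m.png

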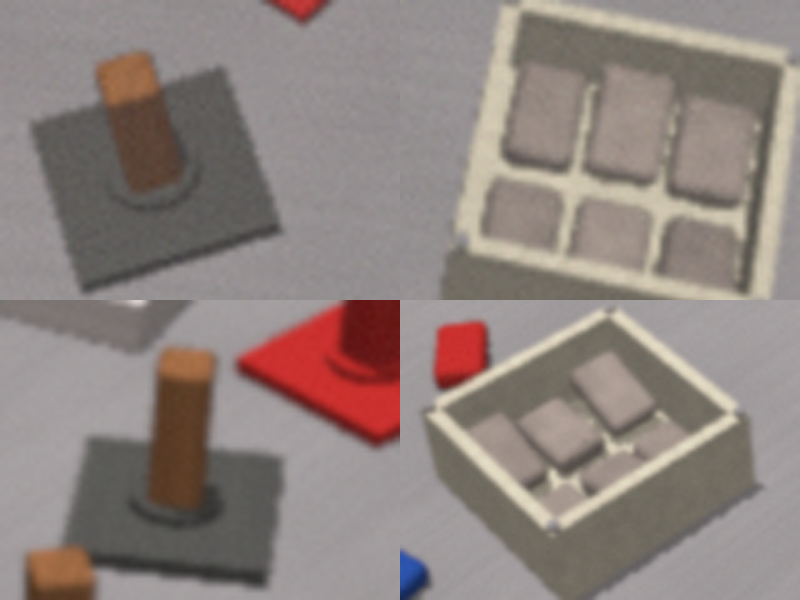

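Run:
```python
from h import *
a=r.grab_frame("scene");b=r.grab_frame("side")
def an(f,ps,z):
    P=np.array([plane(f,p,z) for p in ps])[:,:2]
    n=len(P); e=np.diff(np.vstack([P,P[:1]]),axis=0)
    print('centre',P.mean(0).round(4),'mid02',((P[0]+P[2])/2).round(4),'len',np.linalg.norm(e,axis=1).round(4),'ang mod90',(np.degrees(np.arctan2(e[:,1],e[:,0]))%90).round(1))
S=lambda L:[(165+u/5,165+v/5) for u,v in L]
an(a,S([(33,122),(222,68),(279,228),(83,284)]),.01)
T=lambda L:[(320+u/5,160+(v-300)/5) for u,v in L]
an(b,T([(88,437),(283,457),(268,570),(65,555)]),.01)
an(a,[(340+(u-400)/5,205+v/5) for u,v in [(458,240),(503,0),(802,50)]],.055)
P=np.array
an(b,[(140+(u-400)*.3,240+(v-300)*.3) for u,v in [(608,312),(745,412),(553,530),(426,410)]],.055)
print(R.from_rotvec(r.sense()['tool_rot']).as_matrix().round(3))
w=r.grab_frame("wrist");print(np.array(w['T_tool_cam']).round(3),w['fx'])
```

```text
centre [ 0.5384 -0.2918] mid02 [ 0.5387 -0.2917] len [0.0925 0.0967 0.0922 0.0955] ang mod90 [28.3 28.8 27.5 29. ]
centre [ 0.5347 -0.2917] mid02 [ 0.5359 -0.2926] len [0.0947 0.0926 0.0924 0.0983] ang mod90 [29.6 29.3 33.2 30.8]
centre [0.5692 0.1268] mid02 [0.5907 0.147 ] len [0.1225 0.1311 0.1819] ang mod90 [85.4 87.  39.4]
centre [0.591  0.1462] mid02 [0.5909 0.1472] len [0.1246 0.128  0.1254 0.1241] ang mod90 [86.6 84.2 84.8 83.8]
[[ 0.289 -0.957 -0.   ]
 [-0.957 -0.289  0.   ]
 [-0.     0.    -1.   ]]
[[ 1.     0.    -0.001 -0.   ]
 [ 0.     0.963  0.27  -0.074]
 [ 0.001 -0.27   0.963 -0.161]
 [ 0.     0.     0.     1.   ]] 296.37880334574754
```

Emit:
jog_arm(motion=[-1,-2,0,-0.03,-2.5,-5.5,0,-0.08,-4,-9,0,-0.13,-5.5,-12.5,0,-0.18,-7,-16,0,-0.21,-8.5,-19.5,0,-0.21,-10,-23,0,-0.21,-11.5,-26.5,0,-0.21], fingers=1)

```text
clock: 1.12
ee_pos: [0.4021, -0.4105, 0.2229]
tool_rot: [2.704, -1.599, 0.001]
ft_force: [1.1, -0.6, -0.5]
grip_width: 1.001
```

Emit:
jog_arm(motion=[-0.8,-3.7,0,0,-1.6,-7.4,0,0,-2.4,-11,0,0,-3.2,-14.5,0,0,-3.8,-17.2,0,0,-3.8,-17.7,0,0,-3.8,-17.7,0,0])

```text
clock: 1.7
ee_pos: [0.5393, -0.291, 0.2224]
tool_rot: [-2.707, 1.593, 0.0]
ft_force: [-0.2, 0.7, -0.1]
grip_width: 1.0
```

```bash
cat >> h.py <<'E'
def wrist():
    s=r.sense(); f=r.grab_frame("wrist"); T=np.eye(4); T[:3,:3]=R.from_rotvec(s['tool_rot']).as_matrix(); T[:3,3]=s['ee_pos']
    M=np.linalg.inv(T@np.array(f['T_tool_cam'])); f['rvec']=R.from_matrix(M[:3,:3]).as_rotvec(); f['tvec']=M[:3,3]
    print('yaw',np.degrees(np.arctan2(T[1,0],T[0,0])).round(2),s['ee_pos'].round(4) if hasattr(s['ee_pos'],'round') else s['ee_pos'])
    return s,f
def sq(c,yaw,h,z):
    a=np.radians(yaw); q=np.array([[1,1],[-1,1],[-1,-1],[1,-1]])*h
    return [[c[0]+x*np.cos(a)-y*np.sin(a),c[1]+x*np.sin(a)+y*np.cos(a),z] for x,y in q]
def goto(s,p,yaw):
    Rm=R.from_rotvec(s['tool_rot']).as_matrix(); y0=np.degrees(np.arctan2(Rm[1,0],Rm[0,0]))
    print('shift cm',(100*Rm.T@(np.array(p)-s['ee_pos'])).round(2),'twist',np.radians(-((yaw-y0+180)%360-180)).round(3))
def draw(f,polys,out):
    im=f['pixels'].copy()
    for P in polys: cv2.polylines(im,[np.round(proj(f,P)).astype(int)],True,(0,255,0),1)
    cv2.imwrite(out,im)
E
python3 - <<'E'
from h import *
s,f=wrist()
draw(f,[sq((.537,-.292),28.8,.048,.01),sq((.537,-.292),28.8,.013,.088)],'pics/w1.png')
goto(s,(.537,-.292,.0363),-61.2)
E
```

```text
yaw -60.95 [ 0.5393 -0.291   0.2224]
shift cm [-1.000e-02  2.700e-01  1.861e+01] twist 0.004
```

View pics/w1.png

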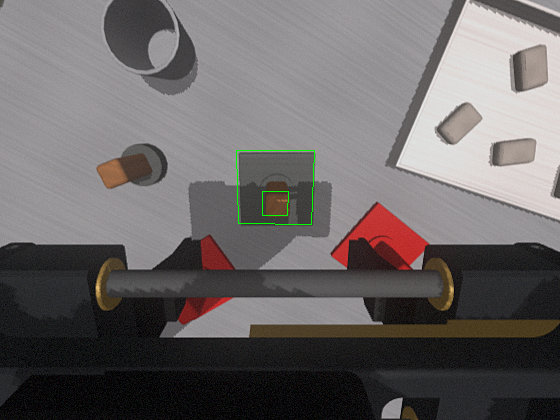

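The overlay matches the foot (edges 238–316, 151–225 px). I descend and grip.

Emit:
jog_arm(motion=[0,0.1,3,0,0,0.2,6.5,0,0,0.2,10,0,0,0.2,13,0,0,0.2,16,0,0,0.2,17.8,0,0,0.2,18.3,0,0,0.2,18.3,0])

```text
clock: 2.42
ee_pos: [0.5341, -0.2954, 0.0384]
tool_rot: [2.702, -1.602, -0.004]
ft_force: [-0.1, 0.3, 0.9]
grip_width: 0.998
```

Emit:
jog_arm(motion=[0,0,0,0,0,0,0,0,0,0,0,0,0,0,0,0,0,0,0,0,0,0,0,0], fingers=-1, squeeze=45)

```text
clock: 2.92
ee_pos: [0.5362, -0.2943, 0.04]
tool_rot: [2.704, -1.599, 0.001]
ft_force: [-0.3, 0.1, -0.0]
grip_width: 0.627
```

Emit:
jog_arm(motion=[0,0,0,0,0,0,0,0,0,0,0,0,0,0,0,0,0,0,0,0,0,0,0,0,0,0,0,0,0,0,0,0])

```text
clock: 3.58
ee_pos: [0.5361, -0.2945, 0.0397]
tool_rot: [2.704, -1.599, 0.001]
ft_force: [2.1, -2.8, 0.2]
grip_width: 0.298
```

Emit:
jog_arm(motion=[0,0,0,0,0,0,0,0,0,0,0,0])

```text
clock: 3.83
ee_pos: [0.5361, -0.2944, 0.0396]
tool_rot: [2.704, -1.599, 0.001]
ft_force: [0.5, -1.8, -2.2]
grip_width: 0.293
```

Emit:
jog_arm(motion=[0,0,-1,0,0,0,-3,0,0,0,-6,0,0,0,-9.5,0,0,0,-13,0,0,0,-16,0,0,0,-18,0,0,0,-18,0])

```text
clock: 4.5
ee_pos: [0.5374, -0.2942, 0.2245]
tool_rot: [-2.704, 1.598, -0.009]
ft_force: [1.1, -0.7, -5.4]
grip_width: 0.295
```

Run:
```python
from h import *
s=r.sense(); print(s['ft_force'],s['grip_width'])
goto(s,(.591,.147,.22),-5)
f=r.grab_frame("scene");print(plane(f,(320,190),0),plane(f,(268,245),0),plane(f,(300,305),0))
```

```text
[ 1.09799477 -0.72204145 -5.36808161] 0.2954193875921618
shift cm [-36.06 -25.98   0.37] twist -0.98
[ 0.46148846 -0.00854551  0.        ] [ 0.6263757  -0.10614435  0.        ] [ 0.75636601 -0.01634254  0.        ]
```

Emit:
jog_arm(motion=[-1.5,-1.1,0,-0.08,-4,-2.9,0,-0.18,-7,-5,0,-0.28,-10,-7.2,0,-0.38,-13,-9.4,0,-0.48,-16,-11.5,0,-0.58,-19,-13.7,0,-0.68,-22,-15.9,0,-0.78])

```text
clock: 5.22
ee_pos: [0.5676, -0.0229, 0.2168]
tool_rot: [3.11, -0.443, -0.007]
ft_force: [1.4, 0.0, -6.3]
grip_width: 0.292
```

Run:
```python
from h import *
s=r.sense();goto(s,(.591,.147,.222),-5);print(s['joint_pos'])
```

```text
shift cm [ -2.49 -16.97  -0.52] twist -0.195
[ 0.47640522  0.27074606 -0.612904    1.59397943  0.1582137   1.33160158
 -0.44036062]
```

Emit:
jog_arm(motion=[-0.5,-3,0,-0.05,-1,-6.5,0,-0.1,-1.5,-10,0,-0.15,-2,-13.5,0,-0.2,-2.4,-16,0,-0.2,-2.5,-17,0,-0.2,-2.5,-17,0,-0.2,-2.5,-17,0,-0.2])

```text
clock: 5.88
ee_pos: [0.5924, 0.1453, 0.2172]
tool_rot: [3.138, -0.136, -0.006]
ft_force: [0.3, -1.1, -6.5]
grip_width: 0.297
```

Run:
```python
from h import *
s,f=wrist();print(s['ft_force'])
draw(f,[sq((.591,.147),-5,.066,.055),sq((.591,.147),-5,.058,.055)],'pics/w2.png')
goto(s,(.591,.147,.222),-5)
```

```text
yaw -4.96 [0.5924 0.1453 0.2172]
[ 0.31692322 -1.12673115 -6.46119541]
shift cm [-0.16 -0.16 -0.48] twist 0.001
```

View pics/w2.png

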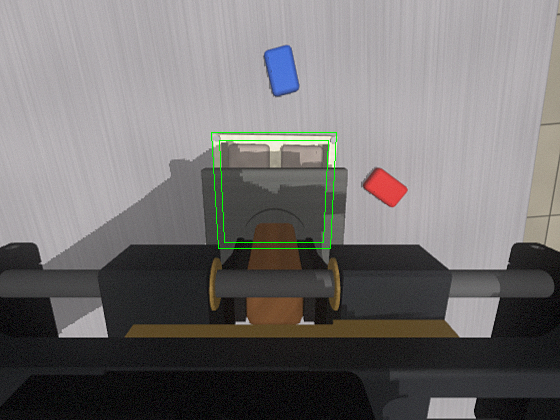

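The wrist view shows the cell rim (212–337, top row 133) on its overlay, and the held foot's front edge at row 168 (203–347) is centred on it. I check the held foot's fore-aft offset numerically.

Run:
```python
from h import *
s,f=wrist()
Tc=np.array(f['T_tool_cam']);inv=np.linalg.inv(Tc)
def pj(p):
    q=inv@np.r_[p,1];return f['fx']*q[0]/q[2]+f['cx'],f['fy']*q[1]/q[2]+f['cy']
for dy in (-.004,0,.004):
    for z in (.024,.029,.034): print(dy,z,np.round([pj([x,-.048+dy,z]) for x in (-.048,.048)],1).tolist())
```

```text
yaw -5.07 [0.5928 0.1441 0.2176]
-0.004 0.024 [[197.2, 163.1], [351.5, 163.0]]
-0.004 0.029 [[199.2, 162.1], [349.5, 162.1]]
-0.004 0.034 [[201.0, 161.2], [347.7, 161.2]]
0 0.024 [[197.6, 169.5], [351.0, 169.5]]
0 0.029 [[199.6, 168.4], [349.1, 168.4]]
0 0.034 [[201.4, 167.3], [347.3, 167.3]]
0.004 0.024 [[198.1, 175.8], [350.6, 175.8]]
0.004 0.029 [[200.0, 174.6], [348.7, 174.6]]
0.004 0.034 [[201.8, 173.4], [346.9, 173.4]]
```

Emit:
jog_arm(motion=[-0.15,-0.25,2,0,-0.15,-0.25,5,0,-0.15,-0.25,8,0,-0.15,-0.25,10.5,0,-0.15,-0.25,11.8,0,-0.15,-0.25,12.3,0,-0.15,-0.25,12.3,0])

```text
clock: 6.57
ee_pos: [0.592, 0.1469, 0.0959]
tool_rot: [3.138, -0.14, -0.002]
ft_force: [-0.5, -0.5, -4.9]
grip_width: 0.291
```

Emit:
jog_arm(motion=[0,0,0.4,0,0,0,0.8,0,0,0,1.2,0,0,0,1.6,0,0,0,1.6,0])

```text
clock: 6.98
ee_pos: [0.592, 0.1478, 0.08]
tool_rot: [3.138, -0.138, -0.001]
ft_force: [-0.2, -0.7, -6.3]
grip_width: 0.297
```

Emit:
jog_arm(motion=[0,0,0.3,0,0,0,0.6,0,0,0,0.9,0,0,0,1.2,0,0,0,1.2,0,0,0,1.2,0])

```text
clock: 7.48
ee_pos: [0.5921, 0.1479, 0.0682]
tool_rot: [3.138, -0.138, -0.001]
ft_force: [0.6, 0.5, -5.6]
grip_width: 0.295
```

Emit:
jog_arm(motion=[0,0,0.2,0,0,0,0.4,0,0,0,0.6,0,0,0,0.8,0,0,0,0.8,0,0,0,0.8,0])

```text
clock: 7.98
ee_pos: [0.5924, 0.1479, 0.0616]
tool_rot: [3.138, -0.138, 0.0]
ft_force: [-5.3, -2.4, 5.9]
grip_width: 0.299
```

Emit:
jog_arm(motion=[0,0,0.2,0,0,0,0.4,0,0,0,0.4,0,0,0,0.4,0])

```text
clock: 8.32
ee_pos: [0.5924, 0.1479, 0.0615]
tool_rot: [3.136, -0.139, 0.002]
ft_force: [-23.9, -9.9, 44.5]
grip_width: 0.293
```

Emit:
jog_arm(motion=[0,0,-0.4,0,0,0,-1,0,0,0,-2.5,0,0,0,-5,0,0,0,-8.5,0,0,0,-12,0,0,0,-15,0,0,0,-16,0])

```text
clock: 8.98
ee_pos: [0.594, 0.1489, 0.2214]
tool_rot: [-3.137, 0.138, -0.01]
ft_force: [0.8, 1.0, -5.3]
grip_width: 0.296
```

Run:
```python
from h import *
s=r.sense()
a=r.grab_frame("scene")['pixels'];b=r.grab_frame("side")['pixels']
c=lambda i,u,v:cv2.resize(i[v:v+100,u:u+100],(400,400),interpolation=cv2.INTER_CUBIC)
cv2.imwrite('pics/p.png',np.hstack([c(a,335,190),c(b,145,235)]))
goto(s,(.46,-.01,.22),-5)
```

```text
shift cm [-11.95  17.     0.03] twist -0.001
```

View pics/p.png

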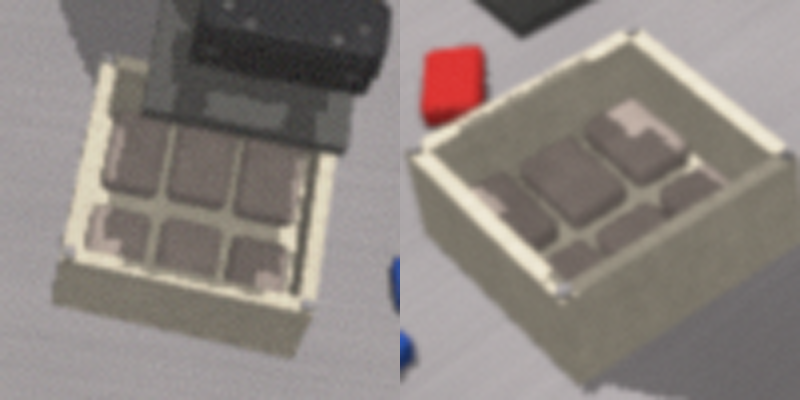

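Stones look roughly flat but are shadowed; I move the held tamper aside and look again from above.

Emit:
jog_arm(motion=[-1.2,1.3,0,0,-3.5,3.8,0,0,-6.2,6.6,0,0,-9,9.6,0,0,-11.5,12.4,0,0,-12.8,13.8,0,0,-13,14.1,0,0,-13,14.1,0,0])

```text
clock: 9.75
ee_pos: [0.4489, 0.0172, 0.2146]
tool_rot: [3.137, -0.143, -0.004]
ft_force: [0.3, -0.1, -5.9]
grip_width: 0.293
```

Run:
```python
from h import *
a=r.grab_frame("scene");b=r.grab_frame("side");w=r.sense()
c=lambda i,u,v:cv2.resize(i[v:v+80,u:u+80],(400,400),interpolation=cv2.INTER_CUBIC)
cv2.imwrite('pics/p2.png',np.hstack([c(a['pixels'],345,200),c(b['pixels'],155,245)]))
for f in(a,b):
  for d in r.look_for("stone_a_mid",f):
    p=np.array(d['position'])
    if abs(p[0]-.591)<.08 and abs(p[1]-.147)<.08: print(p.round(3),round(d['conf'],2))
print(w['ee_pos'],w['ft_force'])
```

```text
[0.611 0.102 0.022] 0.59
[0.615 0.11  0.021] 0.56
[0.45031993 0.01935337 0.21533112] [ 0.34902387  0.92359997 -6.1528296 ]
```

View pics/p2.png

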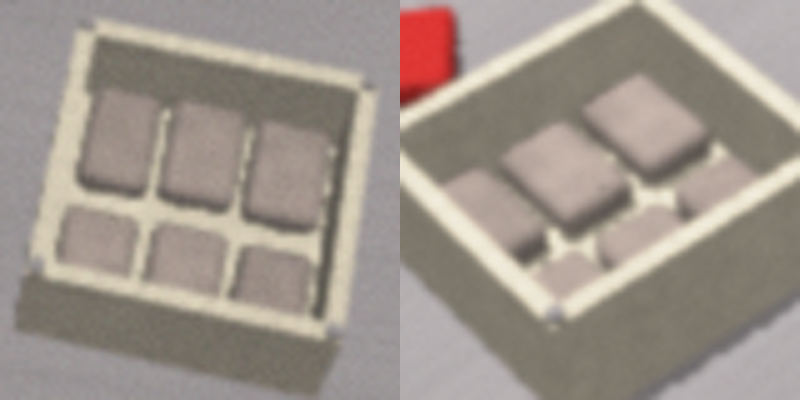

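Run:
```python
from h import *
a=r.grab_frame("scene");b=r.grab_frame("side")
def an(n,f,ps):
    P=np.array([plane(f,p,.022) for p in ps])[:,:2]; e=np.roll(P,-1,0)-P
    Q=(P.mean(0)-[.591,.147]); t=np.radians(5); Q=[Q[0]*np.cos(t)-Q[1]*np.sin(t),Q[0]*np.sin(t)+Q[1]*np.cos(t)]
    print(n,'cell xy mm',np.round(np.array(Q)*1000,1),'len mm',(1000*np.linalg.norm(e,axis=1)).round(1))
A=lambda L:[(345+u/5,200+v/5) for u,v in L]
B=lambda L:[(155+(u-400)/5,245+v/5) for u,v in L]
for L in ([(95,90),(162,93),(150,187),(79,182)],[(172,102),(245,108),(228,200),(159,196)],[(258,124),(330,130),(318,218),(243,215)],
  [(68,206),(140,212),(130,275),(58,262)]): an('scene',a,A(L))
for L in ([(640,72),(710,132),(657,165),(583,112)],[(560,122),(630,185),(573,215),(500,160)]): an('side',b,B(L))
```

```text
scene cell xy mm [-26.8 -37.3] len mm [30.  49.4 31.1 48.7]
scene cell xy mm [-28.1  -2. ] len mm [32.5 48.7 30.1 49.3]
scene cell xy mm [-26.7  36.4] len mm [31.8 45.9 32.5 47.6]
scene cell xy mm [ 26.  -39.1] len mm [31.4 31.7 31.2 28.3]
side cell xy mm [ 29.5 -39.2] len mm [48.1 26.1 45.3 30.6]
side cell xy mm [28.7  0.5] len mm [48.4 25.2 45.  29.3]
```

Outlines projected onto z = 22 mm give full stone lengths and regular spacing, and the hard stop at TCP 61.5 mm equals level (39.7 + 22). I set the tamper down; its contact height will show whether it slipped.

Emit:
jog_arm(motion=[0,0,2,0,0,0,5,0,0,0,8.5,0,0,0,12,0,0,0,15,0,0,0,16.3,0,0,0,16.6,0,0,0,16.6,0])

```text
clock: 10.72
ee_pos: [0.4502, 0.0195, 0.0499]
tool_rot: [-3.138, 0.137, 0.003]
ft_force: [0.6, -0.9, -5.2]
grip_width: 0.296
```

Emit:
jog_arm(motion=[0,0,0.2,0,0,0,0.4,0,0,0,0.6,0,0,0,0.7,0,0,0,0.7,0])

```text
clock: 11.13
ee_pos: [0.4506, 0.0188, 0.0438]
tool_rot: [3.138, -0.138, 0.001]
ft_force: [-0.2, -0.3, -6.7]
grip_width: 0.296
```

Emit:
jog_arm(motion=[0,0,0.1,0,0,0,0.2,0,0,0,0.3,0,0,0,0.4,0,0,0,0.4,0])

```text
clock: 11.55
ee_pos: [0.4505, 0.0189, 0.0396]
tool_rot: [3.138, -0.138, -0.0]
ft_force: [-1.1, 0.2, -5.4]
grip_width: 0.296
```

Emit:
jog_arm(motion=[0,0,0.1,0,0,0,0.2,0,0,0,0.2,0])

```text
clock: 11.8
ee_pos: [0.4505, 0.0189, 0.0394]
tool_rot: [3.137, -0.138, -0.001]
ft_force: [-17.1, -1.6, 31.8]
grip_width: 0.298
```

Contact at 39.4 mm means no slip, so the bed was pressed to 22 mm. I relieve the push and release.

Emit:
jog_arm(motion=[0,0,-0.15,0,0,0,-0.15,0,0,0,-0.15,0])

```text
clock: 12.05
ee_pos: [0.4509, 0.0189, 0.0395]
tool_rot: [3.138, -0.138, 0.001]
ft_force: [-0.5, 0.1, 6.4]
grip_width: 0.302
```

Emit:
jog_arm(motion=[0,0,0,0,0,0,0,0,0,0,0,0,0,0,0,0,0,0,0,0,0,0,0,0,0,0,0,0,0,0,0,0], fingers=0.8)

```text
clock: 12.72
ee_pos: [0.4505, 0.0189, 0.039]
tool_rot: [3.139, -0.138, 0.0]
ft_force: [-1.0, 0.5, -0.6]
grip_width: 0.815
```

Emit:
jog_arm(motion=[0,0,0,0,0,0,0,0,0,0,0,0,0,0,0,0])

```text
clock: 13.05
ee_pos: [0.4504, 0.0189, 0.039]
tool_rot: [3.138, -0.138, 0.0]
ft_force: [-0.2, -0.1, -0.5]
grip_width: 0.899
```

Lift clear, then move over the cell for a close look from the wrist camera.

Emit:
jog_arm(motion=[0,0,-1.5,0,0,0,-4.5,0,0,0,-8,0,0,0,-12,0,0,0,-16,0,0,0,-19.5,0,0,0,-20.5,0,0,0,-20.5,0])

```text
clock: 13.72
ee_pos: [0.4519, 0.019, 0.247]
tool_rot: [3.138, -0.138, 0.008]
ft_force: [0.3, -0.5, 0.1]
grip_width: 0.899
```

Emit:
jog_arm(motion=[2,-2,0,0,5,-5,0,0,8,-8,0,0,11,-11,0,0,13,-14,0,0,13,-14,0,0,13,-14,0,0])

```text
clock: 14.3
ee_pos: [0.5917, 0.1494, 0.2409]
tool_rot: [-3.137, 0.132, 0.008]
ft_force: [-0.4, -0.2, -0.8]
grip_width: 0.898
```

Run:
```python
from h import *
s,f=wrist(); a=r.grab_frame("scene")
im=f['pixels'];c=im[100:260,190:360]
t=a['pixels'][110:260,280:440]
cv2.imwrite('pics/w3.png',np.hstack([cv2.resize(c,(425,400),interpolation=cv2.INTER_CUBIC),cv2.resize(t,(375,400),interpolation=cv2.INTER_CUBIC)]))
print(s['ft_force'])
```

```text
yaw -4.81 [0.5917 0.1494 0.2409]
[-0.38208507 -0.15657618 -0.76188922]
```

View pics/w3.png

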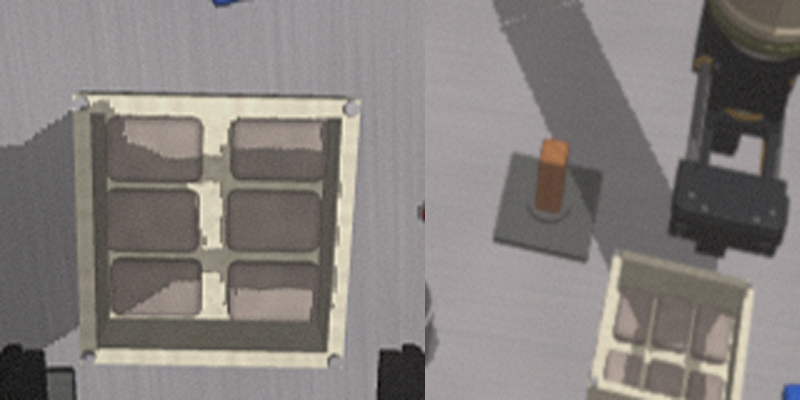

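All six stones show full, uniform rectangles in the wrist view (crop columns 108–322), and the tamper stands upright beside the cell (right crop, ~(548,205)). Handing in.

```bash
python3 -c "
from h import *
print(r.sense()['clock']); print(r.finish_job())"
```

```text
14.4
the job is handed in; nothing more can be done
None
```

I picked up the dark-footed tamper by its handle and pressed the stones once in the cell. I then stood it upright at about (0.45, 0.02), roughly 19 cm from the cell's centre, released it, and handed in at 14.4 s with the gripper clear. The hand-in gives no verdict.

- **Bed level:** the press stopped hard at about 50 N with the foot 22 mm above the bench, which is the level height. The handle had not slipped: bench contact was at 39.4 mm when setting down, against 39.6 mm at the grip.
- **Stones:** the last wrist picture shows all six stones as uniform, full-size rectangles. I did not measure the tilt of each stone directly; it follows from the stop height and the pictures.
- **Tamper:** the last scene picture shows it standing upright, clear of the cell.
- **Checks that disagreed:** the detector found only one stone per camera view after pressing. Its tamper positions from the two cameras also differed by about 18 mm. I used foot and rim corners instead; these agreed to about 4 mm between cameras.
- **Side force:** there was about 25 N of sideways force at the peak of the press. Nothing visibly moved.

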